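Slide two weldments onto the chill plate under the guard

TASK

Slide the lug plate and the stub flange across the table onto the copper chill plate under the clear spark guard: the flange into the wide left lane, the plate into the narrow right lane with its leading end (the end farther from the lug) first, each up against its stop and lying flat. Keep them down on the surface all the way, do not carry them through the air or tip them, and leave the other things on the table undisturbed.

Things in the scene. Friction and masses are not known exactly. Their poses are not given: they have to be found in the camera images.
- lug (a point): Loose weldment 1, the lug plate (0.4 to 0.65 kg): flat bright steel plate with an upright round-topped lug, 40 mm long (x), 12 mm thick (y), top 52 mm above the underside. Point in the lug's middle, 33 mm above the underside. Pinch it across the 12 mm, along y. The plate is 60 mm wide (y), 8 mm thick and reaches from -25 to +75 mm along x; +x is the leading end.
- lug_plate: The lug plate; origin at the centre of the 100 x 60 mm plate's underside, 25 mm along +x from the lug's middle; same axes as point lug.
- stub (a point): Loose weldment 2, the stub flange (0.45 to 0.8 kg): flat dark steel disc 90 mm across, 10 mm thick, with an upright pipe stub 42 mm across at its centre, top 52 mm above the underside. The point is on the stub's axis, 33 mm above the underside. Round, so its yaw does not matter.
- stub_flange: The stub flange; origin at the centre of its underside.
- chill_station: Fixed chill station: copper plate 4 mm thick, 194 mm wide (y), x = -105 to 0 mm, with a back stop. Origin on the table, mid-width, in the rear stop face's plane; x is the sliding direction into it, y left seen along x. Ribs 6 mm wide, tops 12 mm above the table, x = -98 to 0 mm, at y = +94, -18, -94 mm bound the two lanes. A clear spark guard in a yellow frame hangs over it.
- bevel_foot (a point): Foot of the copper plate's bevelled front edge, mid-width, on the table, 131 mm in front of the rear stop face; the bevel rises 4 mm over 26 mm. Axes as the chill station's.
- guard_edge (a point): Lower front edge of the spark guard, mid-width, 78 mm in front of the rear stop face, 175 mm above the table. The guard covers all behind this edge to 31 mm past the stop face, over the whole width, top at 187 mm, on two posts behind the stop. To hold a part at its stop the tool must lean back, its wrist away from the stop, by some 30 to 45 degrees.
- pad_bay (a point): Where point lug is when the lug plate sits home in the right lane (70 mm wide, middle at station y = -56 mm), leading edge touching the stop (face at station x = 0, top 30 mm up). 37 mm above the table; axes as the chill station's, and the plate's x then points along its x.
- flange_bay (a point): Where point stub is when the stub flange sits home in the left lane (106 mm wide, middle at station y = +38 mm), rim touching the stop (face here at station x = -10 mm, top 26 mm up). 37 mm above the table; axes as the chill station's.
- raised_plate (a point): Centre of the top of a fixed plate of the table that stands up 13 mm: 182 mm (x) by 130 mm (y), edges along the world axes; parts cannot slide across it.
- steel_block: Bystander, loose: dark steel block, 50 x 62 x 36 mm. Origin at the centre of its underside.
- angle_clip: Bystander, loose: short piece of angle iron, 40 x 55 x 40 mm. Origin at the centre of its underside.
- bar_end: Bystander, loose: rusty round bar end standing on end, 18 mm across, 38 mm tall. Origin at the centre of its underside.
- oil_bottle: Bystander, loose: yellow oil bottle with a red cap, 66 mm across, 205 mm tall. Origin at the centre of its underside.
- electrode_box: Bystander, fixed: green electrode box, 93 (x) x 365 (y) x 54 mm. Origin at the centre of its underside.
- angle_short: Bystander, fixed: heavy angle offcut lying roof-like, 79 (x) x 185 (y) x 42 mm. Origin under its centre.

How it is judged:
By the outcome, as a careful person would: the job done as asked, in the order asked, and still so for the second after the job is handed in, with the robot touching nothing.
It also fails if it takes over 72 s, if anything falls off the work surface, if the arm or the gripper's body presses on something with over 40 N, if the wrist force passes 120 N, or if a joint passes its speed limit or range.

ROBOT

A 7-joint arm with a two-finger parallel gripper is mounted at the origin on the work surface; the furniture and walls round the work are solid. World frame = base frame: x ahead of the robot, y to its left, z up, the work surface at z = 0. Lengths are in m, angles in rad, forces in N, time in s.
With the tool pointing down it reaches from about 0.4 to 0.85 m from the base axis. Payload 10.4 kg.
Tool frame: the origin (TCP) lies at the very end of the fingers, on their centre line; the grasp point (between the pads) lies 19 mm behind it (grasp_offset is the distance from the TCP to the grasp point, in m); z points along the fingers, y is the line along which they close (so a half turn about z gives the same grasp; the last joint's range is limited). The gripper opens to 85 mm and grips with 20 to 120 N. Pads are 22 mm wide; open, the fingers measure 114 mm over their backs; the gripper's body (76 mm by 85 mm) begins 54 mm behind the grasp point. The pads swing forward as they close: fully open they stand 13 mm farther back than shut.
Start: joints at [-1.27, 0.332, -0.065, 1.46, 0.022, 1.35, -0.088], TCP at [0.199, 0.593, 0.231] pointing down, gripper open.
Joint ranges: [-2.6, 2.6], [-0.5, 2.12], [-1.47, 1.34], [0.16, 2.42], [-1.27, 4.41], [0.06, 2.06], [-2.6, 2.6]. Speed limits (rad/s): [2.22, 2.22, 2.79, 2.79, 3.14, 3.14, 3.14].

INTERFACE

Orientations are given as a unit quaternion [x, y, z, w].
In Python, from workcell import * gives the robot as it stands.
- The arm moves only by the tool jog_arm, never from a script. Its argument "plan" is a list of rows, each a list of 3 entries, a list of its own where there are three numbers: the turn, a rotation vector about the tool's x, y, z in rad, then the shift along the tool's x, y, z in m, then the finger opening in m, from 0 to 0.0854. A call has 1 to 8 rows; each row is the pose to reach, as a shift and turn from the pose commanded when the call began, along the tool's axes at that moment; what a row does not reach only later rows make up. A row lasts 1/12 s, in which the tool goes at most 41.7 mm and 7.16 degrees, less where a joint would pass 70% of its speed; a pose out of reach is approached as far as the arm can. A call with a gripper value outside its range is refused whole. The fingers move at their own pace and stop on an object; "force" is the grip in N (left out, the last holds). Time passes only in rows, so rows that repeat a pose let the fingers close. It gives the time, the measured TCP pose, the force, the opening and the grip force at its end, in the units of the state.
- get_obs(): the state, without advancing time (a new reading comes with each control period).
- camera(name): name is "side" or "top" or "wrist"; returns a dict with "img" (384x512x3 uint8, red, green, blue), "mtx" (3x3 intrinsics, pixels), "extrinsics" (4x4, takes a point from camera to world coordinates). Camera axes: x right, y down, z forward; pixel columns grow to the right and rows downward; lengths in m; the calibration is good to about 2 mm. A picture is of the moment at which its call begins. There is no depth.
- hand_in(): hands the job in; it is judged then, once.
The state is a dict: "clock": time; "joint_pos": joint angles; "joint_velocities": joint speeds; "tau": joint torques, N m; "position": TCP position; "ee_rot": TCP orientation; "ft_force": force on the tool from outside, world axes, zero at the start; "torque": the same for the moment, N m; "grip_width": opening from 0.0 (shut) to 1.0 (fully open); "grasp_force": force on a finger pad.
Only numpy, scipy, OpenCV 4.12 (cv2) and the standard library are available. Lean on these libraries where they do the work, as an engineer would, in place of code of your own. Each camera call takes 0.05 s, during which the arm holds its last target. There are 200 camera calls.

## Working session

There is one attempt and no reset: what is moved stays moved. The work goes in short steps, Python scripts to look and compute and a tool call to move; the robot and the scene stay as the last step left them, time stands still between calls to the robot, and variables do not carry over. Pictures are saved under pics/ and viewed, at most 10 in all, crops included, and the job is handed in when it is done.

Besides the shell and the picture viewer there is one more tool, called by a JSON object that holds its "api" and its "payload", one argument or row to a line. jog_arm: Moves the arm, as the interface text tells. Its arguments: {"type":"object","properties":{"plan":{"type":"array"},"force":{"type":"number"}},"required":["plan"]}

```bash
ls; mkdir -p pics; python3 - <<'E'
from workcell import *
import cv2
o=get_obs();print(o)
for n in("top","side","wrist"):
    c=camera(n);cv2.imwrite(f"pics/{n}0.png",c["img"][:,:,::-1]);print(n,c["mtx"].tolist(),c["extrinsics"].round(4).tolist())
E
```

```text
pics
{'clock': 0.0, 'joint_pos': array([-1.26957191,  0.33289577, -0.06472312,  1.4609365 ,  0.02158858,
        1.34988266, -0.08849637]), 'joint_velocities': array([ 3.27295466e-04, -1.62393401e-04, -1.56207456e-03, -1.06436304e-03,
        2.10043357e-04,  7.93651809e-04,  2.70494758e-05]), 'tau': array([ 1.06199379e-03, -6.25455451e+01,  4.97650215e-02, -3.91600406e+01,
        1.61322945e-02,  1.01083054e-02, -2.22718739e-06]), 'position': array([0.1987419 , 0.59216981, 0.23050336]), 'ee_rot': array([ 1.61184007e-01,  9.86924114e-01, -7.07629645e-04, -9.21522351e-05]), 'ft_force': array([-0.36115384,  0.31808916,  0.85816767]), 'torque': array([0.02443551, 0.01984568, 0.0451098 ]), 'grasp_force': 0.0, 'grip_width': 0.9975480086546281}
top [[378.845369658601, 0.0, 253.71028083191652], [0.0, 378.845369658601, 197.6398416051607], [0.0, 0.0, 1.0]] [[0.0169, -0.9732, 0.2292, 0.2091], [-0.9999, -0.0162, 0.0051, -0.0095], [-0.0012, -0.2293, -0.9734, 1.3804], [0.0, 0.0, 0.0, 1.0]]
side [[452.08788163633864, 0.0, 254.70479048897485], [0.0, 452.08788163633864, 189.13292176084147], [0.0, 0.0, 1.0]] [[0.9932, -0.0684, 0.0946, 0.3318], [-0.1142, -0.4035, 0.9078, -1.2893], [-0.024, -0.9124, -0.4086, 0.722], [0.0, 0.0, 0.0, 1.0]]
wrist [[299.5512427384232, 0.0, 256.35701156380765], [0.0, 299.5512427384232, 195.2263006151102], [0.0, 0.0, 1.0]] [[0.318, 0.9124, 0.2576, 0.1333], [0.9481, -0.3058, -0.0873, 0.6125], [-0.0009, 0.272, -0.9623, 0.3734], [0.0, 0.0, 0.0, 1.0]]
```

View pics/top0.png

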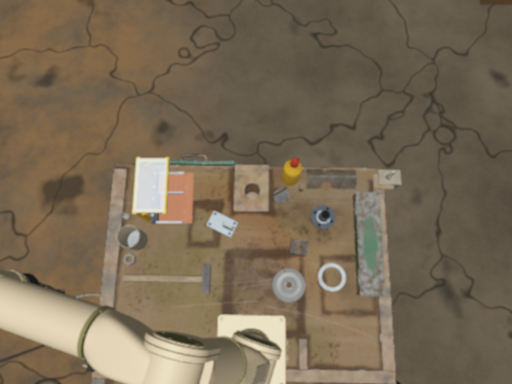

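View pics/side0.png

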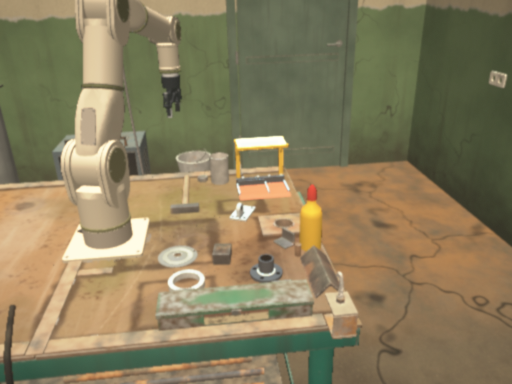

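The top view shows the guard and copper plate at about (165,195), the lug plate at (222,223) and the flange at (322,217). The raised plate is at (252,188), the bottle at (292,170) and the block at (299,247). I'll enlarge this area.

```bash
cat > h.py <<'E'
import numpy as np,cv2
from workcell import *
from scipy.spatial.transform import Rotation as R
def ray(c,u,v,z):
    d=c["extrinsics"][:3,:3]@np.linalg.inv(c["mtx"])@[u,v,1];o=c["extrinsics"][:3,3]
    return o+d*(z-o[2])/d[2]
def proj(c,p):
    E=np.linalg.inv(c["extrinsics"]);q=c["mtx"]@(E[:3,:3]@np.array(p)+E[:3,3]);return q[:2]/q[2]
def tri(c1,p1,c2,p2):
    P=[c["mtx"]@np.linalg.inv(c["extrinsics"])[:3] for c in(c1,c2)]
    X=cv2.triangulatePoints(P[0],P[1],np.array(p1,float),np.array(p2,float)).ravel();return X[:3]/X[3]
E
python3 - <<'E'
from h import *
a=cv2.imread("pics/top0.png")[145:265,115:345];b=cv2.imread("pics/side0.png")[125:290,140:370]
cv2.imwrite("pics/t1.png",cv2.resize(a,(782,408),interpolation=cv2.INTER_CUBIC))
cv2.imwrite("pics/s1.png",cv2.resize(b,(782,561),interpolation=cv2.INTER_CUBIC))
E
```

```text
(no output)
```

View pics/t1.png

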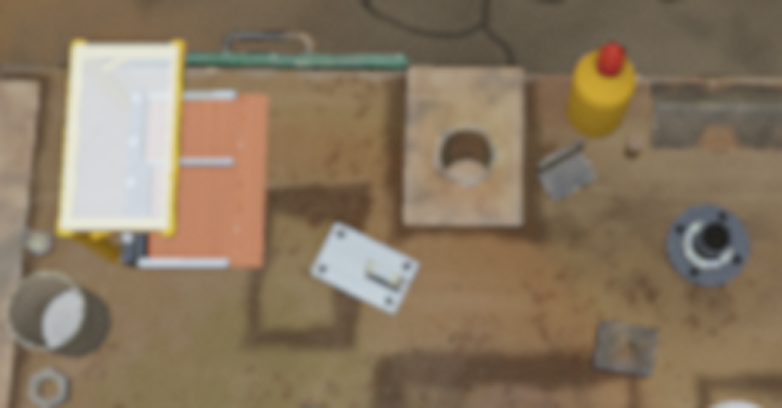

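View pics/s1.png

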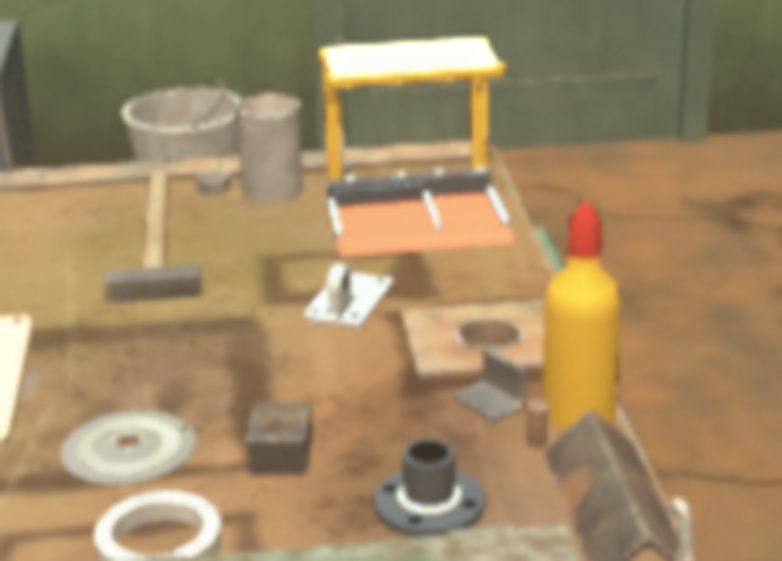

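The enlarged top view puts the plate corners at (339,223), (420,265), (395,313) and (312,270), with the lug toward the right end. The flange disc is centred at (707,245), the bevel foot edge runs from (268,95) to (265,267), and the mid rib is at v≈160. The side view agrees: the slide direction is roughly world +y.

```bash
python3 - <<'E'
from h import *
t=camera("top");s=camera("side")
T=lambda u,v:(115+u/3.4,145+v/3.4)
S=lambda u,v:(140+u/3.4,125+v/3.4)
P=lambda n,u,v,z:print(n,ray(t,*T(u,v),z).round(4))
PS=lambda n,u,v,z:print(n,'side',ray(s,*S(u,v),z).round(4))
cor=np.array([ray(t,*T(*p),.008) for p in[(339,223),(420,265),(395,313),(312,270)]]);print(cor.round(4),np.linalg.norm(cor-np.roll(cor,1,0),axis=1).round(3),cor.mean(0))
PS('platecorners',393,276,.008);PS('',360,325,.008);PS('',305,318,.008);PS('',335,268,.008)
P('disc',707,245,.01);P('stubtop',714,234,.052);PS('stubtop',430,452,.052);PS('disc',430,500,.01)
for n,u,v,z in[('foot',268,95,0),('foot',265,267,0),('ribfar',235,95,.012),('ribmid',233,160,.012),('ribnear',228,263,.012),('guardfar',184,42,.18),('guardnear',176,233,.18),('rp',523,225,.013),('rp',403,224,.013),('rp',408,68,.013),('block',655,325,.036),('block',597,347,.036),('blk',600,322,.036),('clip',595,180,0),('clip',548,195,0)]:P(n,u,v,z)
PS('foot',513,240,0);PS('foot',338,253,0);PS('ribmid',438,227,.012);PS('ribnear',339,233,.012);PS('ribfar',507,221,.012)
E
```

```text
[[0.4808 0.1408 0.008 ]
 [0.4362 0.0516 0.008 ]
 [0.3839 0.077  0.008 ]
 [0.4288 0.1678 0.008 ]] [0.059 0.1   0.058 0.101] [0.43243057 0.1092871  0.008     ]
platecorners side [0.4831 0.149  0.008 ]
 side [0.4384 0.0461 0.008 ]
 side [0.3856 0.0695 0.008 ]
 side [0.4245 0.178  0.008 ]
disc [ 0.4629 -0.2577  0.01  ]
stubtop [ 0.4669 -0.2578  0.052 ]
stubtop side [ 0.4662 -0.2582  0.052 ]
disc side [ 0.465  -0.2632  0.01  ]
foot [0.6269 0.227  0.    ]
foot [0.4325 0.2199 0.    ]
ribfar [0.6227 0.2615 0.012 ]
ribmid [0.5484 0.2593 0.012 ]
ribnear [0.4342 0.2579 0.012 ]
guardfar [0.6253 0.2815 0.18  ]
guardnear [0.4345 0.2761 0.18  ]
rp [ 0.481  -0.0588  0.013 ]
rp [0.4799 0.071  0.013 ]
rp [0.6569 0.0706 0.013 ]
block [ 0.3723 -0.1966  0.036 ]
block [ 0.3484 -0.136   0.036 ]
blk [ 0.3745 -0.1392  0.036 ]
clip [ 0.5353 -0.1381  0.    ]
clip [ 0.5176 -0.0865  0.    ]
foot side [0.6268 0.233  0.    ]
foot side [0.4319 0.2314 0.    ]
ribmid side [0.5461 0.2551 0.012 ]
ribnear side [0.4356 0.2575 0.012 ]
ribfar side [0.6247 0.2583 0.012 ]
```

```bash
cat >> h.py <<'E'
def pose(G,yaw,lean):
    y,l=np.radians([yaw,lean]);c,s=np.cos(y),np.sin(y)
    x=np.array([np.cos(l)*c,np.cos(l)*s,np.sin(l)]);z=np.array([np.sin(l)*c,np.sin(l)*s,-np.cos(l)])
    return np.array(G)+.019*z,np.c_[x,np.cross(z,x),z]
def cur():
    o=get_obs();return o["position"],R.from_quat(o["ee_rot"]).as_matrix()
def goals(*gs,start=None):
    "each (G,yaw,lean), chained: one call each"
    p,M=cur() if start is None else pose(*start)
    for g in gs:
        q,N=pose(*g);print(R.from_matrix(M.T@N).as_rotvec().round(3).tolist(),(M.T@(q-p)).round(4).tolist());p,M=q,N
def where():
    p,M=cur();z=M[:,2];x=M[:,0]
    print("G",(p-.019*z).round(4),"yaw",np.degrees(np.arctan2(-M[0,1]*-1,-M[1,1])).round(2),"lean",np.degrees(np.arctan2(x[2],-z[2])).round(2),"q",get_obs()["joint_pos"].round(2),"F",get_obs()["ft_force"].round(1),"t",get_obs()["clock"])
E
python3 -c "
from h import *
where()
a=([.30,.40,.25],110,10);b=([.39,.03,.13],63.5,40)
goals(a,b)"
```

```text
G [0.1988 0.5924 0.25  ] yaw 161.45 lean -0.0 q [-1.27  0.33 -0.06  1.46  0.02  1.35 -0.09] F [-0.5 -0.4 -0.1] t 0.25
[-0.079, 0.163, 0.896] [-0.1551, -0.1476, -0.0002]
[-0.347, 0.494, 0.744] [-0.3878, -0.0331, 0.0493]
```

{"api": "jog_arm", "payload": {
  "plan": [
    [[-0.079, 0.163, 0.896], [-0.155, -0.148, 0], 0.06],
    [[-0.079, 0.163, 0.896], [-0.155, -0.148, 0], 0.06],
    [[-0.079, 0.163, 0.896], [-0.155, -0.148, 0], 0.06],
    [[-0.079, 0.163, 0.896], [-0.155, -0.148, 0], 0.06],
    [[-0.079, 0.163, 0.896], [-0.155, -0.148, 0], 0.06],
    [[-0.079, 0.163, 0.896], [-0.155, -0.148, 0], 0.06],
    [[-0.079, 0.163, 0.896], [-0.155, -0.148, 0], 0.06],
    [[-0.079, 0.163, 0.896], [-0.155, -0.148, 0], 0.06]
  ],
  "force": 20
}}

```text
clock: 0.92
position: [0.2997, 0.4015, 0.2316]
ee_rot: [0.576, 0.813, 0.051, -0.072]
ft_force: [-0.3, 0.7, -1.1]
grip_width: 0.698
grasp_force: 0.0
```

```bash
python3 -c "
from h import *
where()
goals(([.38,.02,.13],63.5,40))"
```

```text
G [0.3008 0.3984 0.2503] yaw 109.38 lean 10.14 q [-1.03 -0.01  0.11  1.87 -0.16  1.19 -0.53] F [-0.3  0.7 -1.1] t 0.9167
[-0.343, 0.493, 0.733] [-0.3926, -0.042, 0.0478]
```

{"api": "jog_arm", "payload": {
  "plan": [
    [[-0.343, 0.493, 0.733], [-0.393, -0.042, 0.048], 0.06],
    [[-0.343, 0.493, 0.733], [-0.393, -0.042, 0.048], 0.06],
    [[-0.343, 0.493, 0.733], [-0.393, -0.042, 0.048], 0.06],
    [[-0.343, 0.493, 0.733], [-0.393, -0.042, 0.048], 0.06],
    [[-0.343, 0.493, 0.733], [-0.393, -0.042, 0.048], 0.06],
    [[-0.343, 0.493, 0.733], [-0.393, -0.042, 0.048], 0.06],
    [[-0.343, 0.493, 0.733], [-0.393, -0.042, 0.048], 0.06],
    [[-0.343, 0.493, 0.733], [-0.393, -0.042, 0.048], 0.06]
  ]
}}

```text
clock: 1.58
position: [0.3531, 0.1698, 0.1618]
ee_rot: [0.761, 0.583, 0.237, -0.156]
ft_force: [-0.3, 0.3, 1.1]
grip_width: 0.704
grasp_force: 0.0
```

{"api": "jog_arm", "payload": {
  "plan": [
    [[0, 0, 0], [0, 0, 0], 0.06],
    [[0, 0, 0], [0, 0, 0], 0.06],
    [[0, 0, 0], [0, 0, 0], 0.06]
  ]
}}

```text
clock: 1.83
position: [0.3532, 0.1713, 0.1618]
ee_rot: [0.76, 0.585, 0.236, -0.155]
ft_force: [-0.5, 0.4, 0.2]
grip_width: 0.699
grasp_force: 0.0
```

```bash
python3 -c "
from h import *
where()
c=camera('wrist');cv2.imwrite('pics/w1.png',c['img'][:,:,::-1]);np.savez('w1',**c)
goals(([.4212,.0869,.037],63.5,40))"
```

```text
G [0.3498 0.1616 0.1778] yaw 74.51 lean 32.71 q [-0.41 -0.36  0.23  2.4  -0.55  0.87 -0.13] F [-0.5  0.4  0.2] t 1.8333
[-0.083, 0.123, 0.18] [-0.1209, 0.0851, 0.0923]
```

View pics/w1.png

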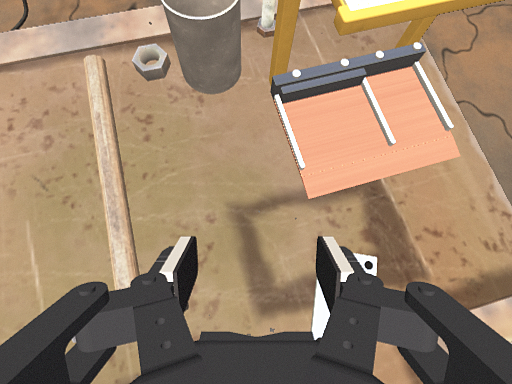

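The wrist view shows the station with rib front tips at about (303,166), (393,142) and (451,126), and bevel-foot corners at (310,198) and (459,155). The plate is at (345,280). The arm is folded to its q4 limit, so near the plate I'll grasp nearly upright and lean later.

```bash
python3 - <<'E'
from h import *
c=dict(np.load('w1.npz'));s=camera('side')
for n,u,v,z in[('ribN',303,166,.012),('ribM',393,142,.012),('ribF',451,126,.012),('footN',310,198,0),('footF',459,155,0),('stopN',275,97,.026),('hole',369,265,.008)]:print(n,ray(c,u,v,z).round(4))
print('bottle',ray(s,140+582/3.4,125+415/3.4,.0).round(3))
where()
goals(([.39,.07,.12],63.5,8)); goals(([.421,.087,.038],63.5,8),start=([.39,.07,.12],63.5,8))
E
```

```text
ribN [0.4381 0.2593 0.012 ]
ribM [0.5489 0.2614 0.012 ]
ribF [0.6255 0.2635 0.012 ]
footN [0.4374 0.2247 0.    ]
footF [ 0.6283  0.2297 -0.    ]
stopN [0.4289 0.3433 0.026 ]
hole [0.4714 0.1389 0.008 ]
bottle [ 0.618 -0.139  0.   ]
G [0.3495 0.1625 0.1779] yaw 74.65 lean 32.74 q [-0.41 -0.36  0.23  2.4  -0.55  0.87 -0.12] F [-0.3  0.7  0.4] t 1.9333
[-0.031, -0.434, 0.198] [-0.1066, 0.061, 0.0066]
[0.0, 0.0, 0.0] [0.0174, 0.0202, 0.0852]
```

{"api": "jog_arm", "payload": {
  "plan": [
    [[-0.03, -0.434, 0.198], [-0.107, 0.061, 0.007], 0.06],
    [[-0.03, -0.434, 0.198], [-0.107, 0.061, 0.007], 0.06],
    [[-0.03, -0.434, 0.198], [-0.107, 0.061, 0.007], 0.06],
    [[-0.03, -0.434, 0.198], [-0.107, 0.061, 0.007], 0.04],
    [[-0.03, -0.434, 0.198], [-0.107, 0.061, 0.007], 0.04],
    [[-0.03, -0.434, 0.198], [-0.107, 0.061, 0.007], 0.04]
  ]
}}

```text
clock: 2.43
position: [0.3913, 0.0731, 0.1005]
ee_rot: [0.847, 0.527, 0.06, -0.038]
ft_force: [-0.5, -1.0, 0.3]
grip_width: 0.467
grasp_force: 0.0
```

```bash
python3 - <<'E'
from h import *
where()
c=camera('wrist');cv2.imwrite('pics/w2.png',c['img'][:,:,::-1]);np.savez('w2',**c)
goals(([.421,.087,.038],63.5,8))
E
```

```text
G [0.3901 0.0707 0.1193] yaw 63.73 lean 8.08 q [-0.31 -0.1   0.1   2.24 -0.13  0.92 -0.59] F [-0.5 -1.   0.3] t 2.4333
[-0.001, -0.002, 0.003] [0.0173, 0.0206, 0.0845]
```

View pics/w2.png

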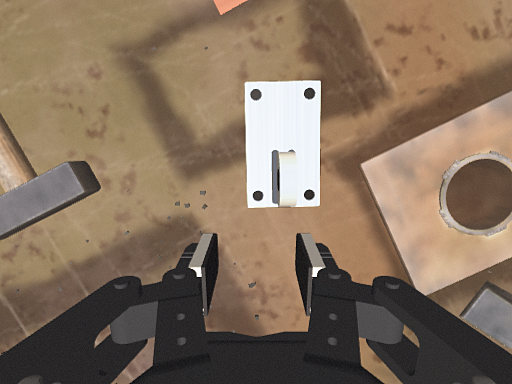

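The wrist view shows the plate square to the tool, with corners (245,82), (321,81), (321,206) and (248,207). The lug is at about (287,178).

```bash
python3 - <<'E'
from h import *
c=dict(np.load('w2.npz'))
k=np.array([ray(c,u,v,.008)[:2] for u,v in[(245,82),(321,81),(321,206),(248,207)]])
f=(k[0]+k[1])/2;b=(k[2]+k[3])/2;d=(f-b)/np.linalg.norm(f-b);m=k.mean(0)
print(np.linalg.norm(f-b),np.linalg.norm(k[0]-k[1]),m,np.degrees(np.arctan2(d[1],d[0])),"lug",m-.025*d,"lugtop",ray(c,288,165,.052))
g=m-.025*d
yw=np.degrees(np.arctan2(d[1],d[0]))
goals(([g[0],g[1],.038],yw,8))
E
```

```text
0.09895133402372262 0.0592804908390695 [0.43537229 0.11133262] 65.14047894829739 lug [0.42486242 0.08864909] lugtop [0.42840021 0.09929499 0.052     ]
[0.003, -0.002, -0.025] [0.0205, 0.0232, 0.085]
```

{"api": "jog_arm", "payload": {
  "plan": [
    [[0, 0, -0.02], [0.01, 0.022, 0.02], 0.04],
    [[0, 0, -0.02], [0.019, 0.022, 0.04], 0.04],
    [[0, 0, -0.02], [0.019, 0.022, 0.06], 0.04],
    [[0, 0, -0.02], [0.019, 0.022, 0.075], 0.04],
    [[0, 0, -0.02], [0.019, 0.022, 0.084], 0.04],
    [[0, 0, -0.02], [0.019, 0.022, 0.084], 0.02],
    [[0, 0, -0.02], [0.019, 0.022, 0.084], 0.005],
    [[0, 0, -0.02], [0.019, 0.022, 0.084], 0.005]
  ],
  "force": 20
}}

```text
clock: 3.15
position: [0.4245, 0.0882, 0.0207]
ee_rot: [0.844, 0.532, 0.06, -0.036]
ft_force: [0.1, 0.1, -5.7]
grip_width: 0.133
grasp_force: 19.6
```

{"api": "jog_arm", "payload": {
  "plan": [
    [[0, 0, 0], [0, 0, 0], 0.005],
    [[0, 0, 0], [0, 0, 0], 0.005],
    [[0, 0, 0], [0, 0, 0], 0.005],
    [[0, 0, 0], [0, 0, 0], 0.005]
  ]
}}

```text
clock: 3.48
position: [0.4246, 0.0882, 0.0206]
ee_rot: [0.844, 0.532, 0.06, -0.037]
ft_force: [-5.3, -1.2, 7.6]
grip_width: 0.138
grasp_force: 21.7
```

```bash
python3 - <<'E'
from h import *
where()
z=cur()[0][2]+.019*np.cos(np.radians(8))
g=[([.435,.115,z],78,8),([.455,.128,z],91.3,8),([.52,.128,z],91.3,8),([.586,.128,z],91.3,8)]
goals(*g)
E
```

```text
G [0.4234 0.0858 0.0394] yaw 64.44 lean 8.03 q [-0.32  0.12  0.1   2.23 -0.18  0.71 -0.53] F [-5.3 -1.2  7.6] t 3.4833
[0.035, -0.0, -0.234] [0.031, -0.0028, 0.0044]
[0.032, 0.0, -0.23] [0.0166, 0.0163, 0.0023]
[0.0, 0.0, 0.0] [-0.0015, 0.065, -0.0002]
[0.0, 0.0, 0.0] [-0.0015, 0.066, -0.0002]
```

{"api": "jog_arm", "payload": {
  "plan": [
    [[0.005, 0, -0.03], [0.004, 0, 0], 0.005],
    [[0.01, 0, -0.06], [0.008, -0.001, 0.001], 0.005],
    [[0.014, 0, -0.09], [0.012, -0.001, 0.002], 0.005],
    [[0.018, 0, -0.12], [0.016, -0.002, 0.002], 0.005],
    [[0.022, 0, -0.15], [0.02, -0.002, 0.003], 0.005],
    [[0.027, 0, -0.18], [0.024, -0.002, 0.003], 0.005],
    [[0.031, 0, -0.21], [0.028, -0.003, 0.004], 0.005],
    [[0.035, 0, -0.234], [0.031, -0.003, 0.0044], 0.005]
  ]
}}

```text
clock: 4.15
position: [0.4364, 0.117, 0.0206]
ee_rot: [0.775, 0.628, 0.055, -0.043]
ft_force: [-1.6, -7.8, 6.9]
grip_width: 0.137
grasp_force: 21.6
```

{"api": "jog_arm", "payload": {
  "plan": [
    [[0.004, 0, -0.03], [0.002, 0.002, 0], 0.005],
    [[0.008, 0, -0.06], [0.004, 0.004, 0.001], 0.005],
    [[0.012, 0, -0.09], [0.006, 0.006, 0.001], 0.005],
    [[0.016, 0, -0.12], [0.008, 0.008, 0.001], 0.005],
    [[0.02, 0, -0.15], [0.01, 0.01, 0.002], 0.005],
    [[0.024, 0, -0.18], [0.012, 0.012, 0.002], 0.005],
    [[0.028, 0, -0.21], [0.014, 0.014, 0.002], 0.005],
    [[0.032, 0, -0.23], [0.0165, 0.016, 0.0023], 0.005]
  ]
}}

```text
clock: 4.82
position: [0.4541, 0.1301, 0.0199]
ee_rot: [0.697, 0.714, 0.048, -0.05]
ft_force: [-5.7, -6.3, 5.5]
grip_width: 0.134
grasp_force: 21.9
```

{"api": "jog_arm", "payload": {
  "plan": [
    [[0, 0, 0], [0, 0.008, 0], 0.005],
    [[0, 0, 0], [0, 0.016, 0], 0.005],
    [[0, 0, 0], [0, 0.024, 0], 0.005],
    [[0, 0, 0], [-0.001, 0.032, 0], 0.005],
    [[0, 0, 0], [-0.001, 0.04, 0], 0.005],
    [[0, 0, 0], [-0.001, 0.048, 0], 0.005],
    [[0, 0, 0], [-0.0015, 0.056, 0], 0.005],
    [[0, 0, 0], [-0.0015, 0.065, 0], 0.005]
  ]
}}

```text
clock: 5.48
position: [0.5184, 0.1318, 0.02]
ee_rot: [0.697, 0.714, 0.048, -0.051]
ft_force: [-9.5, -0.1, 8.5]
grip_width: 0.137
grasp_force: 22.2
```

{"api": "jog_arm", "payload": {
  "plan": [
    [[0, 0, 0], [0, 0.008, 0], 0.005],
    [[0, 0, 0], [0, 0.016, 0], 0.005],
    [[0, 0, 0], [0, 0.024, 0], 0.005],
    [[0, 0, 0], [-0.001, 0.032, 0], 0.005],
    [[0, 0, 0], [-0.001, 0.04, 0], 0.005],
    [[0, 0, 0], [-0.001, 0.048, 0], 0.005],
    [[0, 0, 0], [-0.0015, 0.056, 0], 0.005],
    [[0, 0, 0], [-0.0015, 0.065, 0], 0.005]
  ]
}}

```text
clock: 6.15
position: [0.5835, 0.1321, 0.02]
ee_rot: [0.697, 0.714, 0.048, -0.051]
ft_force: [-9.9, -0.1, 10.6]
grip_width: 0.138
grasp_force: 22.4
```

```bash
python3 - <<'E'
from h import *
where()
c=camera('wrist');a=c['img'][:,:,::-1];t=camera('top')['img'][150:240,125:265,::-1]
cv2.imwrite('pics/w3.png',np.vstack([cv2.resize(a,(400,300)),cv2.resize(t,(400,257),interpolation=cv2.INTER_CUBIC)]));np.savez('w3',**c)
E
```

```text
G [0.5836 0.1294 0.0388] yaw 91.41 lean 8.08 q [-0.26  0.47  0.05  1.76 -0.21  0.9  -0.06] F [-9.9 -0.1 10.6] t 6.15
```

View pics/w3.png

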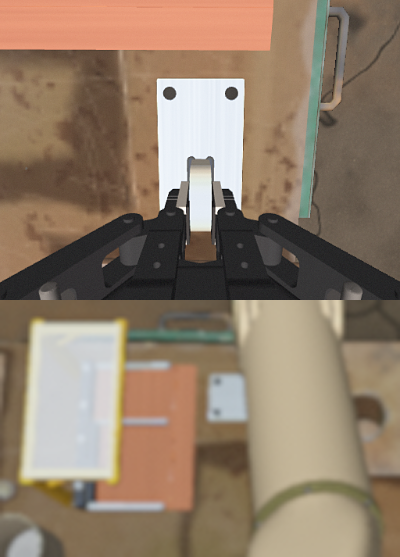

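Plate is in front of the bevel and square to it: front corners at (157,79) and (243,79), and the copper's right foot corner at (272,48), in the 400-wide image. Next I check the lateral offset and re-grip with lean.

```bash
python3 - <<'E'
from h import *
c=dict(np.load('w3.npz'));a=cv2.cvtColor(c['img'],cv2.COLOR_RGB2HSV)
k=1.28
pl,pr=ray(c,157*k,79*k,.008),ray(c,243*k,79*k,.008);fr=ray(c,272*k,49*k,0);fl=ray(c,0,50*k,0)
print(pl,pr,fr,fl)
yw=np.degrees(np.arctan2(*(fr-fl)[[1,0]]));r=(fr-fl)/np.linalg.norm(fr-fl)
print("yaw edge",yw,"plate yaw",np.degrees(np.arctan2(*(pr-pl)[[1,0]])),"plate centre lateral from far edge",(fr-(pl+pr)/2)@r,"want .041")
p,M=cur();G=p-.019*M[:,2]
goals((G,91.4,40))
E
```

```text
[0.55237966 0.20585587 0.008     ] [0.61037527 0.20726458 0.008     ] [0.63088535 0.22933466 0.        ] [0.44125194 0.22413135 0.        ]
yaw edge 1.5717304623454236 plate yaw 1.391435860132688 plate centre lateral from far edge 0.05011392469560298 want .041
[0.002, 0.557, -0.0] [0.01, -0.0, -0.0029]
```

{"api": "jog_arm", "payload": {
  "plan": [
    [[0, 0, 0], [0, 0.003, 0], 0.005],
    [[0, 0, 0], [0, 0.006, 0], 0.005],
    [[0, 0, 0], [0, 0.006, 0], 0.04],
    [[0, 0, 0], [0, 0.006, 0], 0.04],
    [[0, 0, 0], [0, 0.006, 0], 0.04],
    [[0, 0, 0], [0, 0.006, 0], 0.04],
    [[0, 0.1, 0], [0.002, 0.006, -0.001], 0.04]
  ]
}}

```text
clock: 6.83
position: [0.5897, 0.1388, 0.0213]
ee_rot: [0.691, 0.713, 0.084, -0.086]
ft_force: [-1.2, 3.2, -0.1]
grip_width: 0.471
grasp_force: 0.0
```

{"api": "jog_arm", "payload": {
  "plan": [
    [[0, 0.1, 0], [0.0018, 0, -0.0005], 0.04],
    [[0, 0.2, 0], [0.0036, 0, -0.001], 0.04],
    [[0, 0.3, 0], [0.005, 0, -0.0015], 0.04],
    [[0, 0.4, 0], [0.007, 0, -0.002], 0.04],
    [[0, 0.457, 0], [0.008, 0, -0.0025], 0.04],
    [[0, 0.457, 0], [0.008, 0, -0.0025], 0.04]
  ]
}}

```text
clock: 7.33
position: [0.59, 0.1361, 0.023]
ee_rot: [0.659, 0.67, 0.239, -0.245]
ft_force: [-0.1, -0.1, -0.5]
grip_width: 0.474
grasp_force: 0.0
```

```bash
python3 - <<'E'
from h import *
where()
c=camera('wrist');a=c['img'][:,:,::-1];cv2.imwrite('pics/w4.png',a);np.savez('w4',**c)
E
```

```text
G [0.5903 0.1239 0.0375] yaw 90.96 lean 39.99 q [ 0.19  0.6  -0.16  1.75 -0.74  1.01  0.55] F [-0.1 -0.1 -0.5] t 7.3333
```

View pics/w4.png

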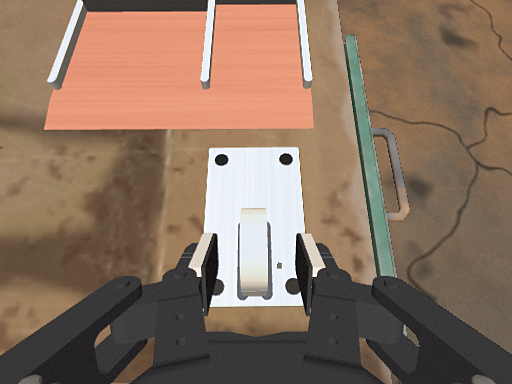

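Very clear view. The rib front ends are at about (58,86), (206,86) and (307,85), the foot corners at (44,129) and (314,128), and the plate corners at (209,148), (299,148), (306,305) and (204,306).

```bash
python3 - <<'E'
from h import *
c=dict(np.load('w4.npz'))
r=lambda u,v,z:ray(c,u,v,z)
A,B,C=r(57,83,.008),r(206,83,.008),r(307,82,.008)
f1,f2=r(44,129,0),r(314,128,0)
k=[r(*p,.008) for p in[(209,148),(299,148),(306,305),(204,306)]]
print(A,B,C,f1,f2,sep="\n");print(*k,sep="\n")
d=f2-f1;d/=np.linalg.norm(d);yw=np.degrees(np.arctan2(d[1],d[0]))
fm=(f1+f2)/2;n=np.array([-d[1],d[0],0])
P=lambda p:np.array([(p-fm)@n*1e3-131,-(p-fm)@d*1e3]).round(1)
print("yaw",yw,"plate front",P(k[0]),P(k[1]),"rear",P(k[2]),P(k[3]),"ribs",P(A),P(B),P(C))
p,M=cur();print("G",P(p-.019*M[:,2]))
print("fm",fm)
E
```

```text
[0.43919414 0.26086582 0.008     ]
[0.55035191 0.26234428 0.008     ]
[0.62545556 0.26432397 0.008     ]
[0.43529034 0.22501873 0.        ]
[0.6298184  0.22865326 0.        ]
[0.55724387 0.20539636 0.008     ]
[0.61710609 0.20626485 0.008     ]
[0.61674167 0.1080032  0.008     ]
[0.5626662  0.10660682 0.008     ]
yaw 1.0703816310086438 plate front [-152.9  -24.3] [-153.1  -84.2] rear [-251.4  -82. ] [-251.8  -27.9] ribs [-95.2  92.7] [-95.8 -18.5] [-95.3 -93.6]
G [-233.4  -56. ]
fm [0.53255437 0.226836   0.        ]
```

{"api": "jog_arm", "payload": {
  "plan": [
    [[0, 0, 0], [0, 0, 0], 0.005],
    [[0, 0, 0], [0, 0, 0], 0.005],
    [[0, 0, 0], [0, 0, 0], 0.005],
    [[0, 0, 0], [0, 0, 0], 0.005],
    [[0, 0, 0], [0, 0, 0], 0.005],
    [[0, 0, 0], [0, 0, 0], 0.005]
  ],
  "force": 20
}}

```text
clock: 7.88
position: [0.5901, 0.1413, 0.0258]
ee_rot: [0.656, 0.673, 0.239, -0.244]
ft_force: [-1.6, 3.7, 3.6]
grip_width: 0.14
grasp_force: 21.7
```

{"api": "jog_arm", "payload": {
  "plan": [
    [[0, 0, 0], [0.0069, 0, 0.0058], 0.005],
    [[0, 0, 0], [0.0138, 0, 0.0116], 0.005],
    [[0, 0, 0], [0.0208, 0, 0.0172], 0.005],
    [[0, 0, 0], [0.028, 0, 0.0227], 0.005],
    [[0, 0, 0], [0.0351, 0, 0.0282], 0.005],
    [[0, 0, 0], [0.042, 0, 0.034], 0.005],
    [[0, 0, 0], [0.049, 0, 0.0396], 0.005],
    [[0, 0, 0], [0.056, 0, 0.0453], 0.005]
  ]
}}

```text
clock: 8.55
position: [0.5907, 0.2094, 0.0265]
ee_rot: [0.658, 0.671, 0.239, -0.242]
ft_force: [-0.8, -9.1, 8.3]
grip_width: 0.138
grasp_force: 23.6
```

```bash
python3 - <<'E'
from h import *
where()
c=camera('wrist');a=c['img'][:,:,::-1];cv2.imwrite('pics/w5.png',a);np.savez('w5',**c)
E
```

```text
G [0.5909 0.1972 0.0411] yaw 91.06 lean 39.75 q [ 0.1   0.58 -0.2   1.77 -0.76  0.92  0.47] F [-0.8 -9.1  8.3] t 8.55
```

{"api": "jog_arm", "payload": {
  "plan": [
    [[0, 0, 0], [0.0063, -0.0005, 0.005], 0.005],
    [[0, 0, 0], [0.0126, -0.001, 0.0099], 0.005],
    [[0, 0, 0], [0.0188, -0.0015, 0.0149], 0.005],
    [[0, 0, 0], [0.0253, -0.002, 0.0197], 0.005],
    [[0, 0, 0], [0.0317, -0.002, 0.0244], 0.005],
    [[0, 0, 0], [0.0384, -0.002, 0.0289], 0.005],
    [[0, 0, 0], [0.0446, -0.002, 0.0339], 0.005],
    [[0, 0, 0], [0.0508, -0.002, 0.0391], 0.005]
  ]
}}

```text
clock: 9.27
position: [0.5872, 0.2735, 0.0291]
ee_rot: [0.658, 0.672, 0.239, -0.242]
ft_force: [0.8, -8.8, 7.4]
grip_width: 0.134
grasp_force: 24.1
```

```bash
python3 - <<'E'
from h import *
where()
c=camera('wrist');a=c['img'][:,:,::-1]
s=camera('side')['img'][150:240,190:330,::-1]
cv2.imwrite('pics/w6.png',np.vstack([cv2.resize(a,(432,324)),cv2.resize(s,(432,270),interpolation=cv2.INTER_CUBIC)]));np.savez('w6',**c)
E
```

```text
G [0.5874 0.2614 0.0437] yaw 91.09 lean 39.77 q [ 0.02  0.58 -0.23  1.77 -0.78  0.85  0.39] F [ 0.8 -8.8  7.4] t 9.2667
```

View pics/w6.png

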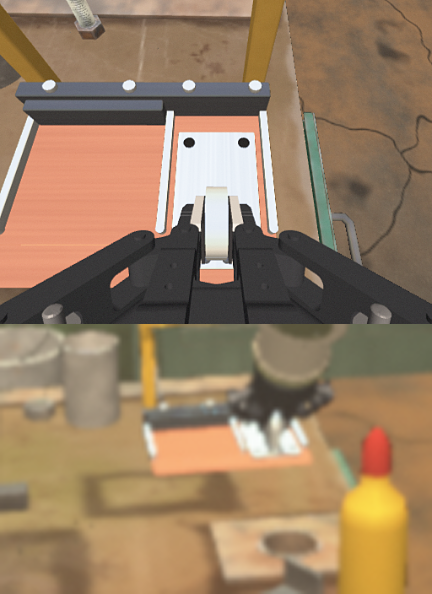

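The plate is centred between the ribs (right lane, columns 172–262) with a small gap left to the stop. Pressing it home gently.

{"api": "jog_arm", "payload": {
  "plan": [
    [[0, 0, 0], [0.0031, 0, 0.0026], 0.005],
    [[0, 0, 0], [0.0061, 0, 0.0051], 0.005],
    [[0, 0, 0], [0.0092, 0, 0.0077], 0.005],
    [[0, 0, 0], [0.0113, 0, 0.0099], 0.005],
    [[0, 0, 0], [0.0127, 0, 0.0113], 0.005],
    [[0, 0, 0], [0.0142, 0, 0.0126], 0.005]
  ]
}}

```text
clock: 9.87
position: [0.5872, 0.2918, 0.0291]
ee_rot: [0.658, 0.671, 0.239, -0.242]
ft_force: [-1.6, -13.9, 13.4]
grip_width: 0.137
grasp_force: 25.2
```

{"api": "jog_arm", "payload": {
  "plan": [
    [[0, 0, 0], [0.0008, 0, 0.0006], 0.005],
    [[0, 0, 0], [0.0015, 0, 0.0013], 0.005]
  ]
}}

```text
clock: 10.03
position: [0.5872, 0.2938, 0.0291]
ee_rot: [0.658, 0.671, 0.239, -0.242]
ft_force: [-1.8, -13.7, 15.0]
grip_width: 0.137
grasp_force: 25.4
```

```bash
python3 - <<'E'
from h import *
where()
c=camera('wrist');a=c['img'][:,:,::-1]
cv2.imwrite('pics/w7.png',cv2.resize(a[60:330,120:400],(560,540)));np.savez('w7',**c)
E
```

```text
G [0.5874 0.2816 0.0437] yaw 91.07 lean 39.81 q [-0.01  0.59 -0.24  1.76 -0.78  0.83  0.37] F [ -1.8 -13.7  15. ] t 10.0333
```

View pics/w7.png

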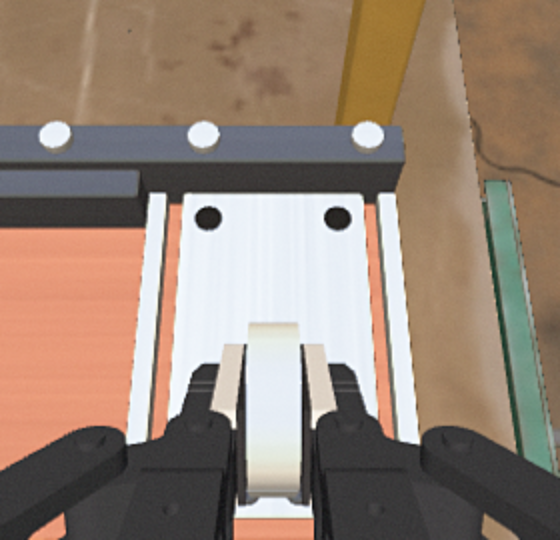

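The plate's leading edge (row 194) is practically at the stop's foot, centred between the ribs and parallel to them. I'll push a little more until the force confirms contact. All 10 pictures are used, so from here I measure numerically.

{"api": "jog_arm", "payload": {
  "plan": [
    [[0, 0, 0], [0.0008, 0, 0.0006], 0.005],
    [[0, 0, 0], [0.0015, 0, 0.0013], 0.005]
  ]
}}

```text
clock: 10.25
position: [0.5872, 0.2939, 0.029]
ee_rot: [0.659, 0.671, 0.239, -0.242]
ft_force: [-8.4, -28.1, 26.2]
grip_width: 0.129
grasp_force: 28.0
```

{"api": "jog_arm", "payload": {
  "plan": [
    [[0, 0, 0], [0.0008, 0, 0.0006], 0.005],
    [[0, 0, 0], [0.0015, 0, 0.0013], 0.005]
  ]
}}

```text
clock: 10.42
position: [0.5873, 0.2942, 0.0288]
ee_rot: [0.659, 0.671, 0.238, -0.241]
ft_force: [-9.8, -32.8, 28.0]
grip_width: 0.138
grasp_force: 28.8
```

```bash
cat >> h.py <<'E'
def edge(c):
    "columns inside plate: row where dark stop turns to bright plate"
    g=c["img"].max(2).astype(int)
    return [int(np.argmax(np.abs(np.diff(g[130:180,u])))+130) for u in (215,225,240,255,270,285,295)]
E
python3 - <<'E'
from h import *
where();c=camera('wrist')
z=dict(np.load('w7.npz'))
for d in(z,c):
    print(d['img'][145:172,257].max(1).tolist(),[ray(d,257,60+194/2,.012).round(4).tolist()])
E
```

```text
G [0.5874 0.2821 0.0435] yaw 90.99 lean 39.66 q [-0.01  0.59 -0.24  1.76 -0.78  0.83  0.36] F [ -9.8 -32.8  28. ] t 10.4167
[62, 58, 65, 57, 57, 55, 61, 63, 59, 60, 44, 116, 236, 255, 249, 249, 248, 248, 249, 248, 248, 248, 248, 248, 249, 248, 248] [[0.5864, 0.3577, 0.012]]
[67, 61, 58, 61, 63, 60, 58, 57, 58, 51, 42, 117, 234, 255, 249, 248, 248, 248, 248, 248, 248, 248, 248, 247, 248, 248, 247] [[0.5866, 0.3579, 0.012]]
```

{"api": "jog_arm", "payload": {
  "plan": [
    [[0, 0, 0], [0, 0, 0], 0.02],
    [[0, 0, 0], [0, 0, 0], 0.04],
    [[0, 0, 0], [0, 0, 0], 0.04],
    [[0, 0, 0], [0, 0, -0.01], 0.04],
    [[0, 0, 0], [0, 0, -0.03], 0.04],
    [[0, 0, 0], [0, 0, -0.06], 0.04],
    [[0, 0, 0], [0, 0, -0.1], 0.04],
    [[0, 0, 0], [0, 0, -0.15], 0.04]
  ]
}}

```text
clock: 11.13
position: [0.5854, 0.2094, 0.1377]
ee_rot: [0.657, 0.672, 0.238, -0.245]
ft_force: [1.9, -0.8, 0.4]
grip_width: 0.473
grasp_force: 0.0
```

```bash
python3 - <<'E'
from h import *
where();c=camera('wrist');np.savez('w8',**c)
m=(c['img'].min(2)>170).astype(np.uint8)
for k in cv2.findContours(m,0,2)[0]:
    if cv2.contourArea(k)>800: 
        q=cv2.boxPoints(cv2.minAreaRect(k));print(cv2.contourArea(k),[ray(c,*p,.012)[:2].round(4).tolist() for p in q])
a=([.48,.08,.22],91,15);b=([.46,-.30,.16],91,8)
goals(a,b)
E
```

```text
G [0.5858 0.1973 0.1523] yaw 91.4 lean 39.92 q [ 0.09  0.42 -0.18  1.73 -0.72  1.09  0.33] F [ 1.9 -0.8  0.4] t 11.1333
4729.0 [[0.5533, 0.3571], [0.6187, 0.3586], [0.6166, 0.2601], [0.5591, 0.2587]]
19844.0 [[0.2039, 0.5955], [0.6903, 0.6056], [0.6803, 0.4864], [0.2487, 0.477]]
[0.007, -0.433, 0.003] [-0.0519, -0.1121, -0.1188]
[0.0, -0.122, -0.0] [-0.3845, -0.0266, -0.0404]
```

{"api": "jog_arm", "payload": {
  "plan": [
    [[0, -0.12, 0], [-0.026, -0.056, -0.06], 0.06],
    [[0, -0.24, 0], [-0.052, -0.112, -0.119], 0.06],
    [[0, -0.36, 0], [-0.052, -0.112, -0.119], 0.06],
    [[0, -0.433, 0], [-0.052, -0.112, -0.119], 0.06],
    [[0, -0.433, 0], [-0.052, -0.112, -0.119], 0.06]
  ]
}}

```text
clock: 11.6
position: [0.4759, 0.0893, 0.1987]
ee_rot: [0.693, 0.71, 0.092, -0.09]
ft_force: [1.3, -0.2, 0.7]
grip_width: 0.706
grasp_force: 0.0
```

{"api": "jog_arm", "payload": {
  "plan": [
    [[0, -0.06, 0], [-0.04, -0.003, -0.004], 0.07],
    [[0, -0.12, 0], [-0.08, -0.006, -0.008], 0.07],
    [[0, -0.12, 0], [-0.12, -0.009, -0.012], 0.07],
    [[0, -0.12, 0], [-0.16, -0.012, -0.016], 0.07],
    [[0, -0.12, 0], [-0.2, -0.015, -0.02], 0.07],
    [[0, -0.12, 0], [-0.24, -0.018, -0.024], 0.07],
    [[0, -0.12, 0], [-0.28, -0.021, -0.028], 0.07],
    [[0, -0.12, 0], [-0.32, -0.024, -0.032], 0.07]
  ]
}}

```text
clock: 12.27
position: [0.4601, -0.2283, 0.1419]
ee_rot: [0.697, 0.713, 0.05, -0.051]
ft_force: [1.2, 0.3, 0.7]
grip_width: 0.82
grasp_force: 0.0
```

{"api": "jog_arm", "payload": {
  "plan": [
    [[0, 0, 0], [-0.03, 0, 0], 0.07],
    [[0, 0, 0], [-0.03, 0, 0], 0.07],
    [[0, 0, 0], [-0.03, 0, 0], 0.07]
  ]
}}

```text
clock: 12.52
position: [0.4605, -0.2578, 0.1372]
ee_rot: [0.698, 0.712, 0.05, -0.052]
ft_force: [-0.1, 0.9, -0.9]
grip_width: 0.818
grasp_force: 0.0
```

```bash
python3 - <<'E'
from h import *
where();c=camera('wrist');np.savez('w9',**c);s=camera('side');np.savez('s9',**s)
print("pred disc",proj(c,[.465,-.258,.01]),"stubtop",proj(c,[.466,-.258,.052]))
u,v=proj(c,[.466,-.258,.052]).astype(int)
im=c['img'];cv2.imwrite('pics/w9.png',im[:,:,::-1])
hsv=cv2.cvtColor(im,cv2.COLOR_RGB2HSV);g=cv2.cvtColor(im,cv2.COLOR_RGB2GRAY)
# disc: bluish-grey vs brown
m=((im[:,:,2].astype(int)>=im[:,:,0].astype(int)-4)).astype(np.uint8)
m=cv2.morphologyEx(m,cv2.MORPH_CLOSE,np.ones((9,9)))
n,l,st,ce=cv2.connectedComponentsWithStats(m)
for i in range(1,n):
    if st[i][4]>500:print(st[i],ce[i].round(1))
E
```

```text
G [ 0.4606 -0.2606  0.156 ] yaw 91.1 lean 8.26 q [ 0.34  0.25  0.19  1.78 -0.18  1.19  0.62] F [-0.1  0.9 -0.9] t 12.5167
pred disc [261.40996941 205.28068798] stubtop [263.43631235 213.90161651]
[   0    0   59  127 5898] [24.3 63.8]
[ 320    0   54   77 2146] [348.1  39.1]
[ 216  159   95   93 6871] [262.8 204.6]
[   0  176   80  102 2508] [ 43.9 227.7]
[    0   239   512   145 41411] [250.5 336.1]
```

```bash
python3 - <<'E'
from h import *
c=dict(np.load('w9.npz'))
g=ray(c,263,205,.01);print(g,[ray(c,u,205,.01)[0] for u in(216,311)])
goals((list(g[:2])+[.041],91,8))
E
```

```text
[ 0.46649108 -0.2577027   0.01      ] [np.float64(0.4222322271490878), np.float64(0.5116655179092509)]
[-0.001, -0.005, 0.006] [-0.0165, 0.0051, 0.1144]
```

{"api": "jog_arm", "payload": {
  "plan": [
    [[0, -0.005, 0.006], [-0.005, 0.005, 0.03], 0.07],
    [[0, -0.005, 0.006], [-0.01, 0.005, 0.06], 0.07],
    [[0, -0.005, 0.006], [-0.0165, 0.005, 0.085], 0.07],
    [[0, -0.005, 0.006], [-0.0165, 0.005, 0.105], 0.07],
    [[0, -0.005, 0.006], [-0.0165, 0.005, 0.115], 0.07],
    [[0, -0.005, 0.006], [-0.0165, 0.005, 0.115], 0.05],
    [[0, -0.005, 0.006], [-0.0165, 0.005, 0.115], 0.035],
    [[0, -0.005, 0.006], [-0.0165, 0.005, 0.115], 0.035]
  ],
  "force": 20
}}

```text
clock: 13.28
position: [0.467, -0.2561, 0.0232]
ee_rot: [0.699, 0.711, 0.049, -0.049]
ft_force: [0.1, -0.3, -5.0]
grip_width: 0.482
grasp_force: 20.9
```

{"api": "jog_arm", "payload": {
  "plan": [
    [[0, 0, 0], [0, 0, 0], 0.035],
    [[0, 0, 0], [0, 0, 0], 0.035],
    [[0, 0, 0], [0, 0, 0], 0.035],
    [[0, 0, 0], [0, 0, 0], 0.035]
  ]
}}

```text
clock: 13.62
position: [0.4669, -0.2562, 0.023]
ee_rot: [0.699, 0.711, 0.049, -0.049]
ft_force: [-2.0, 1.4, 6.7]
grip_width: 0.484
grasp_force: 21.8
```

```bash
python3 - <<'E'
from h import *
where()
p,M=cur();z=p[2]+.019*np.cos(np.radians(8))
goals(*[([x,y,z],91,8) for x,y in[(.448,-.2),(.443,-.13),(.423,-.08),(.42,0),(.42,.09),(.44,.13),(.4935,.15)]])
E
```

```text
G [ 0.4669 -0.2588  0.0418] yaw 90.95 lean 7.92 q [ 0.35  0.4   0.17  1.86 -0.23  0.97  0.66] F [-2.   1.4  6.7] t 13.6167
[0.001, 0.001, -0.001] [0.0586, -0.018, 0.0081]
[0.0, 0.0, 0.0] [0.0694, -0.0038, 0.0098]
[0.0, 0.0, 0.0] [0.0499, -0.0191, 0.007]
[0.0, 0.0, 0.0] [0.0793, -0.0016, 0.0111]
[0.0, 0.0, 0.0] [0.0891, 0.0016, 0.0125]
[0.0, 0.0, 0.0] [0.0393, 0.0207, 0.0055]
[0.0, 0.0, 0.0] [0.0189, 0.0538, 0.0027]
```

{"api": "jog_arm", "payload": {
  "plan": [
    [[0, 0, 0], [0.0073, -0.0022, 0.001], 0.035],
    [[0, 0, 0], [0.0146, -0.0045, 0.002], 0.035],
    [[0, 0, 0], [0.022, -0.0067, 0.003], 0.035],
    [[0, 0, 0], [0.0293, -0.009, 0.004], 0.035],
    [[0, 0, 0], [0.0366, -0.011, 0.005], 0.035],
    [[0, 0, 0], [0.044, -0.0135, 0.006], 0.035],
    [[0, 0, 0], [0.051, -0.0157, 0.007], 0.035],
    [[0, 0, 0], [0.0586, -0.018, 0.0081], 0.035]
  ]
}}

```text
clock: 14.28
position: [0.4484, -0.1985, 0.0231]
ee_rot: [0.7, 0.711, 0.049, -0.047]
ft_force: [2.7, -5.1, 4.2]
grip_width: 0.486
grasp_force: 21.8
```

{"api": "jog_arm", "payload": {
  "plan": [
    [[0, 0, 0], [0.0087, -0.0005, 0.0012], 0.035],
    [[0, 0, 0], [0.0174, -0.001, 0.0025], 0.035],
    [[0, 0, 0], [0.026, -0.0015, 0.0037], 0.035],
    [[0, 0, 0], [0.0347, -0.002, 0.0049], 0.035],
    [[0, 0, 0], [0.0434, -0.0024, 0.0061], 0.035],
    [[0, 0, 0], [0.052, -0.0028, 0.0073], 0.035],
    [[0, 0, 0], [0.0607, -0.0033, 0.0086], 0.035],
    [[0, 0, 0], [0.0694, -0.0038, 0.0098], 0.035]
  ]
}}

```text
clock: 14.95
position: [0.4436, -0.1286, 0.023]
ee_rot: [0.7, 0.711, 0.049, -0.047]
ft_force: [1.7, -6.3, 5.2]
grip_width: 0.485
grasp_force: 22.0
```

{"api": "jog_arm", "payload": {
  "plan": [
    [[0, 0, 0], [0.0062, -0.0024, 0.0009], 0.035],
    [[0, 0, 0], [0.0125, -0.0048, 0.0017], 0.035],
    [[0, 0, 0], [0.0187, -0.0072, 0.0026], 0.035],
    [[0, 0, 0], [0.025, -0.0096, 0.0035], 0.035],
    [[0, 0, 0], [0.0312, -0.012, 0.0044], 0.035],
    [[0, 0, 0], [0.0374, -0.0143, 0.0052], 0.035],
    [[0, 0, 0], [0.0437, -0.0167, 0.0061], 0.035],
    [[0, 0, 0], [0.0499, -0.0191, 0.007], 0.035]
  ]
}}

```text
clock: 15.62
position: [0.4241, -0.0782, 0.023]
ee_rot: [0.7, 0.711, 0.049, -0.047]
ft_force: [3.2, -6.3, 4.7]
grip_width: 0.484
grasp_force: 21.9
```

```bash
python3 - <<'E'
from h import *
where()
p,M=cur();z=.0415
goals(*[([x,y,z],91,8) for x,y in[(.42,0),(.42,.09),(.44,.13),(.4935,.15)]])
E
```

```text
G [ 0.4241 -0.0808  0.0419] yaw 90.89 lean 7.82 q [ 0.12  0.18  0.07  2.14 -0.2   0.85  0.33] F [ 3.2 -6.3  4.7] t 15.6167
[0.004, 0.003, -0.001] [0.0801, -0.0029, 0.0114]
[0.0, 0.0, 0.0] [0.0891, 0.0016, 0.0125]
[0.0, 0.0, 0.0] [0.0393, 0.0207, 0.0055]
[0.0, 0.0, 0.0] [0.0189, 0.0538, 0.0027]
```

{"api": "jog_arm", "payload": {
  "plan": [
    [[0, 0, 0], [0.01, -0.0004, 0.0014], 0.035],
    [[0, 0, 0], [0.02, -0.0008, 0.0028], 0.035],
    [[0, 0, 0], [0.03, -0.0012, 0.0042], 0.035],
    [[0, 0, 0], [0.04, -0.0015, 0.0056], 0.035],
    [[0, 0, 0], [0.05, -0.0019, 0.007], 0.035],
    [[0, 0, 0], [0.06, -0.0022, 0.0084], 0.035],
    [[0, 0, 0], [0.07, -0.0026, 0.0098], 0.035],
    [[0, 0, 0], [0.08, -0.0029, 0.0111], 0.035]
  ]
}}

```text
clock: 16.28
position: [0.4196, 0.0026, 0.023]
ee_rot: [0.7, 0.711, 0.049, -0.048]
ft_force: [0.8, -8.3, 5.5]
grip_width: 0.485
grasp_force: 22.1
```

{"api": "jog_arm", "payload": {
  "plan": [
    [[0, 0, 0], [0.0111, 0.0002, 0.0015], 0.035],
    [[0, 0, 0], [0.0223, 0.0004, 0.0031], 0.035],
    [[0, 0, 0], [0.0334, 0.0006, 0.0047], 0.035],
    [[0, 0, 0], [0.0445, 0.0008, 0.0062], 0.035],
    [[0, 0, 0], [0.0557, 0.001, 0.0078], 0.035],
    [[0, 0, 0], [0.0668, 0.0012, 0.0094], 0.035],
    [[0, 0, 0], [0.078, 0.0014, 0.0109], 0.035],
    [[0, 0, 0], [0.0891, 0.0016, 0.0124], 0.035]
  ]
}}

```text
clock: 16.95
position: [0.4196, 0.0926, 0.0229]
ee_rot: [0.7, 0.711, 0.049, -0.048]
ft_force: [0.5, -9.2, 9.4]
grip_width: 0.484
grasp_force: 22.3
```

{"api": "jog_arm", "payload": {
  "plan": [
    [[0, 0, 0], [0.0049, 0.0026, 0.0007], 0.035],
    [[0, 0, 0], [0.0098, 0.0052, 0.0014], 0.035],
    [[0, 0, 0], [0.0147, 0.0078, 0.0021], 0.035],
    [[0, 0, 0], [0.0197, 0.0104, 0.0027], 0.035],
    [[0, 0, 0], [0.0246, 0.013, 0.0034], 0.035],
    [[0, 0, 0], [0.0295, 0.0155, 0.0041], 0.035],
    [[0, 0, 0], [0.0344, 0.0181, 0.0048], 0.035],
    [[0, 0, 0], [0.0393, 0.0207, 0.0055], 0.035]
  ]
}}

```text
clock: 17.62
position: [0.4384, 0.1307, 0.0228]
ee_rot: [0.701, 0.71, 0.047, -0.049]
ft_force: [-9.5, -16.9, 23.6]
grip_width: 0.487
grasp_force: 23.8
```

{"api": "jog_arm", "payload": {
  "plan": [
    [[0, 0, 0], [0.0024, 0.0067, 0.0003], 0.035],
    [[0, 0, 0], [0.0047, 0.0134, 0.0007], 0.035],
    [[0, 0, 0], [0.0071, 0.02, 0.001], 0.035],
    [[0, 0, 0], [0.0095, 0.0269, 0.0013], 0.035],
    [[0, 0, 0], [0.0118, 0.0336, 0.0017], 0.035],
    [[0, 0, 0], [0.0142, 0.0403, 0.002], 0.035],
    [[0, 0, 0], [0.0165, 0.047, 0.0023], 0.035],
    [[0, 0, 0], [0.0189, 0.0538, 0.0027], 0.035]
  ]
}}

```text
clock: 18.28
position: [0.4885, 0.1529, 0.0223]
ee_rot: [0.699, 0.711, 0.045, -0.052]
ft_force: [-22.7, -8.4, 31.1]
grip_width: 0.486
grasp_force: 25.7
```

```bash
python3 - <<'E'
from h import *
where()
p,M=cur();G=p-.019*M[:,2]
goals((G,91,40))
c=camera('wrist');np.savez('w10',**c)
im=c['img'].astype(int);m=((im[:,:,0]-im[:,:,2]>70)&(im[:,:,0]>180)).astype(np.uint8)
k=max(cv2.findContours(m,0,2)[0],key=cv2.contourArea);b=cv2.approxPolyDP(k,6,True)[:,0];print(b.tolist())
E
```

```text
G [0.4887 0.1503 0.0412] yaw 91.0 lean 7.85 q [-0.21  0.31 -0.11  1.99 -0.14  0.82 -0.2 ] F [-22.7  -8.4  31.1] t 18.2833
[-0.007, 0.561, -0.003] [0.0101, 0.0001, -0.0029]
[[168, 0], [170, 39], [159, 40], [164, 107], [328, 107], [328, 205], [336, 234], [347, 236], [336, 243], [340, 267], [362, 283], [400, 277], [478, 329], [510, 322], [511, 305], [489, 308], [503, 307], [505, 296], [511, 303], [511, 228], [498, 230], [511, 226], [511, 41], [393, 44], [394, 0], [389, 30], [378, 41], [370, 38], [372, 0]]
```

{"api": "jog_arm", "payload": {
  "plan": [
    [[0, 0, 0], [0, 0, 0], 0.05],
    [[0, 0, 0], [0, 0, -0.001], 0.065],
    [[0, 0, 0], [0, 0, -0.001], 0.065],
    [[0, 0, 0], [0, 0, -0.001], 0.065],
    [[0, 0.1, 0], [0.002, 0, -0.0015], 0.065],
    [[0, 0.2, 0], [0.004, 0, -0.002], 0.065],
    [[0, 0.3, 0], [0.006, 0, -0.0025], 0.065],
    [[0, 0.4, 0], [0.008, 0, -0.003], 0.065]
  ]
}}

```text
clock: 19.0
position: [0.4926, 0.1611, 0.0268]
ee_rot: [0.675, 0.687, 0.189, -0.19]
ft_force: [-0.5, 0.2, 0.1]
grip_width: 0.761
grasp_force: 0.0
```

{"api": "jog_arm", "payload": {
  "plan": [
    [[0, 0.08, 0], [0.001, 0, -0.0005], 0.065],
    [[0, 0.161, 0], [0.002, 0, -0.001], 0.065],
    [[0, 0.161, 0], [0.002, 0, -0.001], 0.065]
  ]
}}

```text
clock: 19.25
position: [0.4915, 0.1591, 0.026]
ee_rot: [0.661, 0.667, 0.241, -0.246]
ft_force: [-1.0, -1.3, -0.3]
grip_width: 0.76
grasp_force: 0.0
```

```bash
python3 - <<'E'
from h import *
where()
c=camera('wrist');np.savez('w11',**c);cv2.imwrite('pics/w11.png',c['img'][:,:,::-1])
im=c['img'].astype(int)
O=np.array([.5301,.3578,0]);x=np.array([-.0187,.9998,0]);r=np.array([.9998,.0187,0])
W=lambda sx,sy,z:O+sx*x-sy*r+[0,0,z]
for n,p in dict(foot=W(-.131,0,0),footL=W(-.131,.097,0),ribL=W(-.098,.094,.012),ribM=W(-.098,-.018,.012),stub=[.489,.15,.052],disc=[.489,.15,.01]).items():print(n,proj(c,p).round(1))
m=((im[:,:,0]-im[:,:,2]>70)&(im[:,:,0]>180)).astype(np.uint8)
k=max(cv2.findContours(m,0,2)[0],key=cv2.contourArea);print(cv2.approxPolyDP(k,6,True)[:,0].tolist())
d=(im[:,:,2]>=im[:,:,0]-4).astype(np.uint8)
n,l,st,ce=cv2.connectedComponentsWithStats(d)
for i in range(1,n):
    if st[i][4]>400:print(st[i],ce[i].round(1))
v0=int(proj(c,W(-.090,0,.012))[1]);w=(im[v0].min(1)>150);print(v0,np.flatnonzero(w).tolist())
E
```

```text
G [0.4917 0.1468 0.0405] yaw 90.61 lean 40.24 q [ 0.26  0.44 -0.26  2.01 -0.79  0.91  0.6 ] F [-1.  -1.3 -0.3] t 19.25
foot [316.6 160.1]
footL [177.2 161.4]
ribL [182.  112.1]
ribM [341.  110.7]
stub [250.2 249.9]
disc [251.9 268.5]
[[197, 35], [177, 161], [349, 160], [328, 163], [324, 178], [316, 162], [320, 185], [336, 204], [321, 211], [324, 235], [336, 229], [328, 229], [331, 217], [349, 237], [344, 245], [367, 263], [376, 258], [393, 288], [405, 290], [389, 276], [406, 258], [408, 291], [419, 282], [443, 285], [499, 328], [496, 302], [508, 305], [510, 293], [501, 286], [510, 283], [500, 286], [506, 268], [496, 276], [486, 259], [488, 249], [494, 252], [486, 232], [470, 231], [471, 221], [475, 234], [491, 221], [475, 211], [482, 206], [478, 191], [488, 196], [471, 177], [493, 186], [469, 164], [474, 155], [479, 160], [467, 158], [474, 152], [469, 138], [457, 133], [453, 118], [460, 118], [452, 115], [467, 112], [457, 110], [465, 104], [460, 95], [456, 103], [446, 91], [453, 108], [444, 117], [352, 120], [332, 27], [345, 106], [335, 118], [322, 34]]
[ 178    0  174  113 3562] [263.4  33.2]
[ 337   10  115  104 5850] [384.5  63.4]
[    0   197   512   187 49406] [255.8 321.8]
102 [179, 180, 181, 182, 183, 184, 185, 186, 335, 336, 337, 338, 339, 340, 341, 342, 343, 350, 351, 352, 353, 354, 355, 356, 357, 370, 371, 372, 373, 374, 375, 376, 377, 378, 379, 408, 409, 410, 411, 412, 413, 414, 415, 416, 429, 430, 431, 432, 433, 434, 441, 442, 443, 444, 445, 446, 447, 448, 449]
```

{"api": "jog_arm", "payload": {
  "plan": [
    [[0, 0.087, 0], [0.0017, 0, 0], 0.065],
    [[0, 0.087, 0], [0.0017, 0, 0], 0.05],
    [[0, 0.087, 0], [0.0017, 0, 0], 0.035],
    [[0, 0.087, 0], [0.0017, 0, 0], 0.035],
    [[0, 0.087, 0], [0.0017, 0, 0], 0.035],
    [[0, 0.087, 0], [0.0017, 0, 0], 0.035],
    [[0, 0.087, 0], [0.0017, 0, 0], 0.035]
  ],
  "force": 20
}}

```text
clock: 19.88
position: [0.4913, 0.1639, 0.0287]
ee_rot: [0.648, 0.659, 0.268, -0.273]
ft_force: [0.1, 1.1, -5.6]
grip_width: 0.483
grasp_force: 20.8
```

{"api": "jog_arm", "payload": {
  "plan": [
    [[0, 0, 0], [0.0071, 0.001, 0.0071], 0.035],
    [[0, 0, 0], [0.0141, 0.002, 0.0141], 0.035],
    [[0, 0, 0], [0.0212, 0.003, 0.0212], 0.035],
    [[0, 0, 0], [0.0288, 0.0035, 0.0278], 0.035],
    [[0, 0, 0], [0.0363, 0.0035, 0.0344], 0.035],
    [[0, 0, 0], [0.0438, 0.0035, 0.041], 0.035],
    [[0, 0, 0], [0.0512, 0.0035, 0.0478], 0.035],
    [[0, 0, 0], [0.0585, 0.0035, 0.0546], 0.035]
  ]
}}

```text
clock: 20.55
position: [0.4945, 0.2444, 0.0323]
ee_rot: [0.648, 0.658, 0.269, -0.273]
ft_force: [0.6, -4.4, 1.8]
grip_width: 0.486
grasp_force: 21.5
```

```bash
python3 - <<'E'
from h import *
where()
p,M=cur();G=p-.019*M[:,2]
O=np.array([.5301,.3578]);x=np.array([-.0187,.9998]);r=np.array([.9998,.0187]);d=G[:2]-O
print("station",d@x,-(d@r))
E
```

```text
G [0.4947 0.2309 0.0457] yaw 90.91 lean 45.07 q [ 0.21  0.48 -0.34  2.01 -0.91  0.84  0.61] F [ 0.6 -4.4  1.8] t 20.55
station -0.12617925747421285 0.037767128142523844
```

{"api": "jog_arm", "payload": {
  "plan": [
    [[0, 0, 0], [0.0058, 0, 0.0055], 0.035],
    [[0, 0, 0], [0.0116, 0, 0.011], 0.035],
    [[0, 0, 0], [0.0173, 0, 0.0167], 0.035],
    [[0, 0, 0], [0.0229, 0, 0.0223], 0.035],
    [[0, 0, 0], [0.0286, 0, 0.028], 0.035],
    [[0, 0, 0], [0.0342, 0, 0.0337], 0.035],
    [[0, 0, 0], [0.0385, 0, 0.038], 0.035]
  ]
}}

```text
clock: 21.13
position: [0.4931, 0.2985, 0.0324]
ee_rot: [0.648, 0.658, 0.269, -0.273]
ft_force: [0.1, -6.8, 5.8]
grip_width: 0.482
grasp_force: 21.8
```

```bash
cat >> h.py <<'E'
def st():
    where();p,M=cur();G=p-.019*M[:,2]
    O=np.array([.5301,.3578]);x=np.array([-.0187,.9998]);r=np.array([.9998,.0187]);d=G[:2]-O
    print("station",d@x,-(d@r))
E
python3 -c "
from h import *
st()"
```

```text
G [0.4933 0.2851 0.0458] yaw 90.95 lean 45.08 q [ 0.14  0.49 -0.38  2.01 -0.94  0.77  0.55] F [ 0.1 -6.8  5.8] t 21.1333
station -0.07200410941971723 0.0381483901855145
```

{"api": "jog_arm", "payload": {
  "plan": [
    [[0, 0, 0], [0.0021, 0, 0.0021], 0.035],
    [[0, 0, 0], [0.0042, 0, 0.0042], 0.035],
    [[0, 0, 0], [0.0057, 0, 0.0057], 0.035],
    [[0, 0, 0], [0.0071, 0, 0.0072], 0.035],
    [[0, 0, 0], [0.0085, 0, 0.0087], 0.035]
  ]
}}

```text
clock: 21.55
position: [0.4934, 0.3096, 0.0324]
ee_rot: [0.648, 0.658, 0.269, -0.273]
ft_force: [-1.6, -9.0, 9.5]
grip_width: 0.489
grasp_force: 22.3
```

{"api": "jog_arm", "payload": {
  "plan": [
    [[0, 0, 0], [0.0007, 0, 0.0007], 0.035],
    [[0, 0, 0], [0.0014, 0, 0.0014], 0.035]
  ]
}}

```text
clock: 21.72
position: [0.4934, 0.3115, 0.0324]
ee_rot: [0.648, 0.658, 0.269, -0.273]
ft_force: [-0.5, -8.4, 7.7]
grip_width: 0.483
grasp_force: 22.1
```

{"api": "jog_arm", "payload": {
  "plan": [
    [[0, 0, 0], [0.0007, 0, 0.0007], 0.035],
    [[0, 0, 0], [0.0014, 0, 0.0014], 0.035]
  ]
}}

```text
clock: 21.88
position: [0.4934, 0.3134, 0.0324]
ee_rot: [0.648, 0.658, 0.269, -0.273]
ft_force: [-1.0, -7.9, 8.2]
grip_width: 0.479
grasp_force: 22.1
```

```bash
python3 -c "
from h import *
st()
c=camera('wrist');np.savez('w12',**c);im=c['img']
O=np.array([.5301,.3578,0]);x=np.array([-.0187,.9998,0]);r=np.array([.9998,.0187,0])
u,v=proj(c,O-.010*x-.038*r+[0,0,.014]);print(u,v)
print(im[int(v)-12:int(v)+14,int(u)].tolist())"
```

```text
G [0.4936 0.3    0.0458] yaw 90.88 lean 45.07 q [ 0.11  0.49 -0.39  2.   -0.95  0.75  0.54] F [-1.  -7.9  8.2] t 21.8833
station -0.057122729128694975 0.03754548147129428
255.49084075636128 204.40743686642355
[[103, 108, 123], [104, 109, 121], [104, 109, 116], [104, 109, 104], [78, 80, 72], [57, 49, 50], [61, 59, 59], [58, 53, 53], [60, 58, 54], [59, 59, 58], [66, 63, 59], [65, 62, 59], [60, 56, 54], [60, 56, 55], [61, 56, 52], [61, 56, 56], [87, 88, 90], [108, 113, 124], [105, 112, 123], [113, 116, 130], [112, 117, 130], [108, 113, 126], [103, 108, 120], [106, 109, 123], [102, 107, 122], [105, 109, 124]]
```

{"api": "jog_arm", "payload": {
  "plan": [
    [[0, 0, 0], [0.0007, 0, 0.0007], 0.035],
    [[0, 0, 0], [0.0014, 0, 0.0014], 0.035],
    [[0, 0, 0], [0.0014, 0, 0.0014], 0.035]
  ]
}}

```text
clock: 22.18
position: [0.4934, 0.3151, 0.0323]
ee_rot: [0.648, 0.658, 0.269, -0.273]
ft_force: [-0.5, -10.0, 9.0]
grip_width: 0.488
grasp_force: 22.4
```

{"api": "jog_arm", "payload": {
  "plan": [
    [[0, 0, 0], [0.0007, 0, 0.0007], 0.035],
    [[0, 0, 0], [0.0014, 0, 0.0014], 0.035],
    [[0, 0, 0], [0.0014, 0, 0.0014], 0.035]
  ]
}}

```text
clock: 22.43
position: [0.4935, 0.3154, 0.0322]
ee_rot: [0.649, 0.658, 0.269, -0.273]
ft_force: [-6.4, -24.2, 19.7]
grip_width: 0.481
grasp_force: 24.0
```

```bash
python3 -c "
from h import *
st()
c=camera('wrist');np.savez('w13',**c);im=c['img']
O=np.array([.5301,.3578,0]);x=np.array([-.0187,.9998,0]);r=np.array([.9998,.0187,0])
u,v=proj(c,O-.010*x-.038*r+[0,0,.014]);print(u,v)
print(int(v)-12,im[int(v)-12:int(v)+14,int(u)].max(1).tolist())"
```

```text
G [0.4937 0.302  0.0457] yaw 90.82 lean 44.99 q [ 0.11  0.49 -0.39  2.   -0.95  0.74  0.53] F [ -6.4 -24.2  19.7] t 22.4333
station -0.055144771159811035 0.03741430049197781
255.16502406680084 207.00349515317737
195 [127, 128, 111, 109, 65, 57, 61, 63, 63, 60, 65, 57, 59, 77, 132, 126, 127, 132, 128, 115, 123, 122, 125, 124, 129, 123]
```

{"api": "jog_arm", "payload": {
  "plan": [
    [[0, 0, 0], [0, 0, 0], 0.05],
    [[0, 0, 0], [0, 0, 0], 0.06],
    [[0, 0, 0], [0, 0, 0], 0.06],
    [[0, 0, 0], [0, 0, 0], 0.06],
    [[0, 0, 0], [0, 0, -0.01], 0.06],
    [[0, 0, 0], [0, 0, -0.03], 0.06],
    [[0, 0, 0], [0, 0, -0.06], 0.06],
    [[0, 0, 0], [0, 0, -0.1], 0.06]
  ]
}}

```text
clock: 23.15
position: [0.4917, 0.2474, 0.1026]
ee_rot: [0.647, 0.659, 0.267, -0.275]
ft_force: [2.1, 0.5, 0.4]
grip_width: 0.704
grasp_force: 0.0
```

{"api": "jog_arm", "payload": {
  "plan": [
    [[0, 0, 0], [0, 0, -0.03], 0.06],
    [[0, 0, 0], [0, 0, -0.05], 0.06],
    [[0, 0, 0], [0, 0, -0.05], 0.06]
  ]
}}

```text
clock: 23.4
position: [0.4968, 0.208, 0.1409]
ee_rot: [0.649, 0.658, 0.27, -0.271]
ft_force: [1.3, -0.9, 1.1]
grip_width: 0.7
grasp_force: 0.0
```

```bash
python3 - <<'E'
from h import *
st()
c=camera('wrist');im=c['img'];cv2.imwrite('pics/w14.png',im[:,:,::-1])
O=np.array([.5301,.3578,0]);x=np.array([-.0187,.9998,0]);r=np.array([.9998,.0187,0])
D=lambda p:(((p-O)@x*1e3).round(1),(-(p-O)@r*1e3).round(1))
a=im.astype(int)
m=(im.min(2)>170).astype(np.uint8)
for k in cv2.findContours(m,0,2)[0]:
    if cv2.contourArea(k)>1500: print("white",[D(ray(c,*p,.012)) for p in cv2.boxPoints(cv2.minAreaRect(k))])
d=((a[:,:,2]>=a[:,:,0]+5)&(a.max(2)>80)).astype(np.uint8);d=cv2.morphologyEx(d,cv2.MORPH_CLOSE,np.ones((5,5)))
for k in cv2.findContours(d,0,2)[0]:
    if cv2.contourArea(k)>600:
        q=k[:,0];e=np.array([D(ray(c,*p,.014)) for p in q]);print("blue",cv2.contourArea(k),e.min(0),e.max(0))
# column profile at flange rim/stop
u,v=proj(c,O-.010*x-.038*r+[0,0,.014]).astype(int);print(u,v,im[v-8:v+10,u].tolist())
E
```

```text
G [0.4969 0.1945 0.1543] yaw 90.68 lean 44.98 q [ 0.25  0.28 -0.3   1.97 -0.84  1.06  0.46] F [ 1.3 -0.9  1.1] t 23.4
station -0.16260020659903768 0.03625087722655902
white [(np.float64(-3.7), np.float64(-17.4)), (np.float64(13.5), np.float64(-85.2)), (np.float64(-130.1), np.float64(-85.0)), (np.float64(-141.0), np.float64(-30.6))]
white [(np.float64(327.8), np.float64(317.1)), (np.float64(327.8), np.float64(-376.4)), (np.float64(147.5), np.float64(-303.6)), (np.float64(148.8), np.float64(268.8))]
blue 4878.5 [-100.   -95.2] [ -1.5 -26.1]
blue 7951.5 [ -99.4 -103.7] [ 27.6 100.3]
blue 12370.5 [ 159.9 -222.4] [324.  129.5]
253 165 [[96, 100, 115], [97, 102, 112], [91, 99, 93], [55, 49, 44], [59, 59, 61], [87, 92, 101], [100, 102, 119], [94, 96, 109], [33, 30, 32], [24, 21, 21], [30, 27, 25], [30, 27, 26], [30, 29, 28], [28, 23, 23], [26, 25, 24], [24, 24, 22], [32, 35, 32], [25, 24, 20]]
```

```bash
python3 -c "
from h import *
t=camera('top')['img'];o=cv2.imread('pics/top0.png')[:,:,::-1]
for n,(u,v) in dict(block=(299,247),clip=(281,195),bottle=(292,170),bar=(301,189)).items(): print(n,np.abs(t[v-7:v+8,u-7:u+8].astype(int)-o[v-7:v+8,u-7:u+8]).mean().round(1))
print(hand_in())"
```

```text
block 16.7
clip 48.8
bottle 5.5
bar 3.2
the job is handed in; nothing more can be done
None
```

The job is handed in: the lug plate (right lane, leading end first) and the stub flange (left lane) were both slid in against their stops. The contact forces and final wrist-camera measurements put both parts at home. In the last top-view check, the bottle and bar end looked unchanged. The patches over the angle clip and steel block differed from the start, and I handed in without resolving whether that was the arm in view or a shifted part.

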